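# Free the jammed torch cell, load the wind-up charger and wind it

### The arm

A 6-joint arm with a two-finger parallel gripper is mounted at the origin on the work surface. World frame = base frame: x ahead of the robot, y to its left, z up, the work surface at z = 0. Lengths are in m, angles in rad, forces in N, time in s.
With the tool pointing down it reaches from about 0.25 to 0.725 m from the base axis. Payload 9.7 kg.
Tool frame: the origin (TCP) lies at the very end of the fingers, on their centre line; the grasp point (between the pads) lies 19 mm behind it; z points along the fingers, y is the line along which they close (so a half turn about z gives the same grasp; the last joint's range is limited). The gripper opens to 85 mm and grips with 20 to 120 N. Pads are 22 mm wide; open, the fingers measure 114 mm over their backs; the gripper's body (76 mm by 85 mm) begins 54 mm behind the grasp point. The pads swing forward as they close: fully open they stand 13 mm farther back than shut.
Start: joints at [1.125, 0.087, 0.176, 1.66, 0, 1.571], TCP at [0.237, 0.496, 0.231] pointing down, gripper open.
Joint ranges: [-3.13, 3.13], [-0.85, 1.81], [-1.15, 1.24], [-2.2, 2.28], [-1.44, 1.52], [-3.14, 3.14]. Speed limits (rad/s): [2.22, 2.22, 2.57, 3.14, 3.14, 3.14].

### API

Orientations are given as a unit quaternion [x, y, z, w].
In Python, from workcell import ctrl gives the robot as it stands. The module is installed in compiled form; this text tells all that it offers. Calls block until the motion is done:
- ctrl.move_pose(position, orientation): joint-space move of the TCP to a pose.
- ctrl.movel(position, orientation=None, velocity=0.15, guard=None): straight line of the TCP; orientation=None keeps the orientation; velocity is the mean speed in m/s. With guard (N) it stops when the force on the tool has changed by that much, and returns True; else False.
- ctrl.goto_joints(angles): joint-space move.
- ctrl.gripper_to(opening, strength=None): opening from 0.0 (shut) to 1.0 (fully open); strength is the grip in N (None keeps the last); returns when the fingers have stopped.
- ctrl.pause(seconds).
- ctrl.inverse_kinematics(position, orientation): joint angles nearest the present ones, or None.
- ctrl.camera(name): name is "side" or "top" or "wrist"; returns the picture (384x512x3 uint8, red, green, blue); there is no depth.
- ctrl.camera_params(name): a dict with "camera_matrix" (3x3 intrinsics, pixels), "R" (3x3) and "t" (3): a world point X has camera coordinates R X + t. Camera axes: x right, y down, z forward; pixel columns grow to the right and rows downward; lengths in m; the calibration is good to about 2 mm. A picture is of the moment at which its call begins: read the wrist's pose just before it. camera_params takes no time and is no camera call; for the wrist camera it gives the pose at the moment of the call.
A pose or a line that the arm cannot do raises ctrl.PlanningError and nothing moves.
- ctrl.job_done(): hands the job in; it is judged then, once.
Readings, each from a call of its own:
- ctrl.current_clock(): time.
- ctrl.current_q(): joint angles.
- ctrl.current_qvel(): joint speeds.
- ctrl.current_joint_efforts(): joint torques, N m.
- ctrl.current_tcp_pos(): TCP position.
- ctrl.current_tcp_rot(): TCP orientation.
- ctrl.current_ft_force(): force on the tool from outside, world axes, zero at the start.
- ctrl.current_torque(): the same for the moment, N m.
- ctrl.current_gripper_width(): opening from 0.0 (shut) to 1.0 (fully open).
- ctrl.current_grip_force(): force on a finger pad.
Only numpy, scipy, OpenCV 4.12 (cv2) and the standard library are available. Lean on these libraries where they do the work, as an engineer would, in place of code of your own. Each camera call takes 0.05 s, during which the arm holds its last target. There are 200 camera calls.

### The job

With one of the aluminium chopsticks, push the D cell that is jammed in the torch barrel out of the far end into the spoon rest, and lay it and every other D cell from the bench in the bays of the wind-up charger, one to a bay. Then fit the crank on the charger's square shaft and wind it clockwise, round and round, until the dial's pointer stands in the green; last, lift the crank off and lay it flat in the charger's crank tray. Leave the bowl, the sugar jar, the game case and the torch head where they are.

Things in the scene. Friction and masses are not known exactly. Their poses are not given: they have to be found in the camera images.
- charger: Grey wind-up (clockwork) battery charger fixed to the bench, 190 mm (x) by 320 mm (y), flat deck 50 mm high; origin at the centre of its underside, z up. Along its -x edge runs a row of four open cell bays; on the +x half of the deck, from -y to +y, are the crank tray, the black winding turret with its square shaft, and the dial.
- bay0 (a point): Centre of a cell that is home in bay 0, 12 mm above the deck. The cell lies along the charger's y, either way round, on the edges of a 24 mm wide slot in the deck, between black end plates 70 mm apart, 30 mm wide (x) and 12 mm above the deck; the sides are open, flush with the deck.
- bay1 (a point): Centre of a cell that is home in bay 1, 12 mm above the deck. The cell lies along the charger's y, either way round, on the edges of a 24 mm wide slot in the deck, between black end plates 70 mm apart, 30 mm wide (x) and 12 mm above the deck; the sides are open, flush with the deck.
- bay2 (a point): Centre of a cell that is home in bay 2, 12 mm above the deck. The cell lies along the charger's y, either way round, on the edges of a 24 mm wide slot in the deck, between black end plates 70 mm apart, 30 mm wide (x) and 12 mm above the deck; the sides are open, flush with the deck.
- bay3 (a point): Centre of a cell that is home in bay 3, 12 mm above the deck. The cell lies along the charger's y, either way round, on the edges of a 24 mm wide slot in the deck, between black end plates 70 mm apart, 30 mm wide (x) and 12 mm above the deck; the sides are open, flush with the deck.
- shaft_seat (a point): On the vertical axis of the square shaft, where the underside of the crank hub rests when fully home: 38 mm above the deck, on a round shoulder 44 mm across that turns with the shaft on a turret 60 mm across. The shaft is 14 mm square and rises 20 mm above this point, then 4 mm more as an 11 mm square lead-in. Axes as the charger's.
- winder (a joint): Turn of the square shaft, rad, growing clockwise seen from above; 6.28 is one full circle, stop at 36. At 0 the shaft's faces are parallel to the charger's sides. It stays where it is left; turning it takes about 0.1 to 0.15 N m.
- pointer (a joint): Angle of the red dial pointer, rad, clockwise from the charger's +x direction; geared to the shaft: pointer = 0.13 x winder. Green sector from 3.28 to 4.08 (winder about 25.2 to 31.4), red beyond.
- tray (a point): Centre of the floor of the crank tray, flush with the deck: a rectangle 52 mm (charger x) by 124 mm (charger y) inside a rim 8 mm high and 4 mm thick. Axes as the charger's.
- crank: Loose steel crank, 195 g, lying flat. Origin: centre of the hub's underside; x along the arm to the knob, z up. Hub: 28 mm square block, 42 high, with a 15.4 mm square socket (sides along x, y) open below, 26 deep. Arm 18 wide, 10 thick, flush with the underside. Knob: upright black cylinder 22 mm across, from 12 to 55 mm above the underside, at x = 65 mm, spinning freely on its pin.
- crank_mid (a point): Point on the underside of the crank, 31 mm from the hub axis along its x, half way along the crank's 90 mm length.
- barrel: Aluminium torch barrel, open at both ends, held level in a bracket fixed to the bench: tube 84 mm long, 41 outside, 37 inside, axis 36 mm above the bench. Origin on the bench below its middle; x along the tube to the exit (far) end. A sprung brass strip (24 mm long, mid roof of the bore) grips the jammed cell: pushing takes 3 to 8 N. Once free the strip hangs 14 mm above the axis.
- mouth_in (a point): Centre of the entry mouth of the barrel, on its axis, 42 mm from the middle on the -x side; the exit mouth is the same on the +x side.
- spoon_rest: Shallow stainless spoon rest, fixed, 132 mm long (its x, the same as the barrel's) and 96 mm wide, standing under and beyond the exit end of the barrel. Flat floor 30 mm wide and 4 mm high, sides sloping up gently to 11 mm, 11 mm high end rims. Origin at the centre of its underside.
- cell_a: The cell jammed in the torch barrel (its centre near the middle of the tube, lying on the bottom of the bore, its axis 1.5 mm below that of the tube). D-size rechargeable cell with a blue sleeve, a copper-coloured band and a small steel nub at its +x end: a cylinder 34 mm in diameter and 61.5 mm long over the nub (60 mm without), 140 g. Origin at its centre, x along its axis. It rolls only stiffly.
- cell_b: Loose cell lying on the bench (may be absent). D-size rechargeable cell with a blue sleeve, a copper-coloured band and a small steel nub at its +x end: a cylinder 34 mm in diameter and 61.5 mm long over the nub (60 mm without), 140 g. Origin at its centre, x along its axis. It rolls only stiffly.
- cell_c: Loose cell lying on the bench (may be absent). D-size rechargeable cell with a blue sleeve, a copper-coloured band and a small steel nub at its +x end: a cylinder 34 mm in diameter and 61.5 mm long over the nub (60 mm without), 140 g. Origin at its centre, x along its axis. It rolls only stiffly.
- cell_d: Loose cell lying on the bench (may be absent). D-size rechargeable cell with a blue sleeve, a copper-coloured band and a small steel nub at its +x end: a cylinder 34 mm in diameter and 61.5 mm long over the nub (60 mm without), 140 g. Origin at its centre, x along its axis. It rolls only stiffly.
- chop_a: Aluminium chopstick, a straight rod 10 mm square with rounded corners and 210 mm long, 35 g, lying on the bench. Origin at the middle of its length on its underside, so 5 mm from its axis; x along it. Both are alike and either may be used.
- chop_b: Aluminium chopstick, a straight rod 10 mm square with rounded corners and 210 mm long, 35 g, lying on the bench. Origin at the middle of its length on its underside, so 5 mm from its axis; x along it. Both are alike and either may be used.
- bowl: Bystander: white ceramic ramen bowl, 170 mm across, 75 mm high. Origin at the centre of its underside.
- sugar_jar: Bystander: glass sugar jar with a wooden lid, 84 mm across, 100 mm high. Origin at the centre of its underside.
- game_case: Bystander: flat plastic game case 135 x 190 x 15 mm held shut by a spring clip. Origin at the centre of its underside.
- torch_head: Bystander: aluminium torch head standing on its narrow end, 58 mm across, 50 mm high. Origin at the centre of its underside.
There are look-alikes about, which are no part of the job. What is shaped like the cell_b but brown or yellow is not meant. Leave any yellow look-alike of the cell_c alone.

How it is judged:
By the outcome, as a careful person would: the job done as asked, in the order asked, and still so for the second after the job is handed in, with the robot touching nothing.
Of cell_b, cell_c, cell_d only 1 to 3 are there at a start; the rules pass over those that are not, and their reading is None.
At some moment in a run one of crank, chop_a, chop_b may be knocked a few centimetres aside while the robot is not near it.
It also fails if it takes over 210 s, if anything falls off the work surface, if the arm or the gripper's body presses on something with over 40 N, if the wrist force passes 120 N, or if a joint passes its speed limit or range.

## Working session

There is one attempt and no reset: what is moved stays moved. The work goes in short steps, each a Python script; the robot and the scene stay as the last script left them, time stands still between calls to the robot, and variables do not carry over. Pictures are saved under pics/ and viewed, at most 18 in all, crops included, and the job is handed in when it is done.

```bash
mkdir -p pics
cat > h.py <<'E'
import numpy as np, cv2
from workcell import ctrl
from scipy.spatial.transform import Rotation as R
def snap(name,fn=None):
    P=ctrl.camera_params(name); im=ctrl.camera(name)
    if fn: cv2.imwrite('pics/'+fn,im[:,:,::-1])
    return im,P
def ray(P,u,v,z):
    K=np.array(P['camera_matrix']);Rm=np.array(P['R']);t=np.array(P['t'])
    o=-Rm.T@t; d=Rm.T@np.linalg.solve(K,[u,v,1.]); return o+d*(z-o[2])/d[2]
def proj(P,X):
    c=np.array(P['R'])@np.array(X)+np.array(P['t']); c=np.array(P['camera_matrix'])@c; return c[:2]/c[2]
def down(a):
    """tool pointing down with tool y (closing line) at world angle a"""
    y=np.array([np.cos(a),np.sin(a),0]); z=np.array([0,0,-1.]); x=np.cross(y,z)
    return R.from_matrix(np.c_[x,y,z]).as_quat()
E
python3 - <<'E'
from h import *
for n in ['top','side','wrist']:
    im,P=snap(n,n+'0.png')
    print(n,np.round(P['camera_matrix'],1).tolist(),np.round(P['R'],3).tolist(),np.round(P['t'],3).tolist())
print(ctrl.current_clock(),ctrl.current_tcp_rot())
im=cv2.imread('pics/top0.png'); cv2.imwrite('pics/top0b.png',cv2.resize(im,(800,600),interpolation=cv2.INTER_CUBIC))
E
```

```text
top [[403.0, 0.0, 255.3], [0.0, 403.0, 190.6], [0.0, 0.0, 1.0]] [[0.007, -1.0, 0.005], [-0.978, -0.008, -0.21], [0.21, -0.003, -0.978]] [0.076, 0.534, 1.137]
side [[370.4, 0.0, 254.0], [0.0, 370.4, 195.1], [0.0, 0.0, 1.0]] [[0.989, -0.146, -0.008], [-0.112, -0.716, -0.689], [0.095, 0.683, -0.724]] [-0.481, 0.193, 1.316]
wrist [[269.1, 0.0, 255.0], [0.0, 269.1, 196.6], [0.0, 0.0, 1.0]] [[0.431, 0.902, -0.002], [0.856, -0.408, 0.317], [0.285, -0.139, -0.948]] [-0.549, -0.042, 0.381]
0.15 [ 2.21062985e-01  9.75259406e-01 -4.85831229e-04 -1.11046765e-04]
```

View pics/top0b.png

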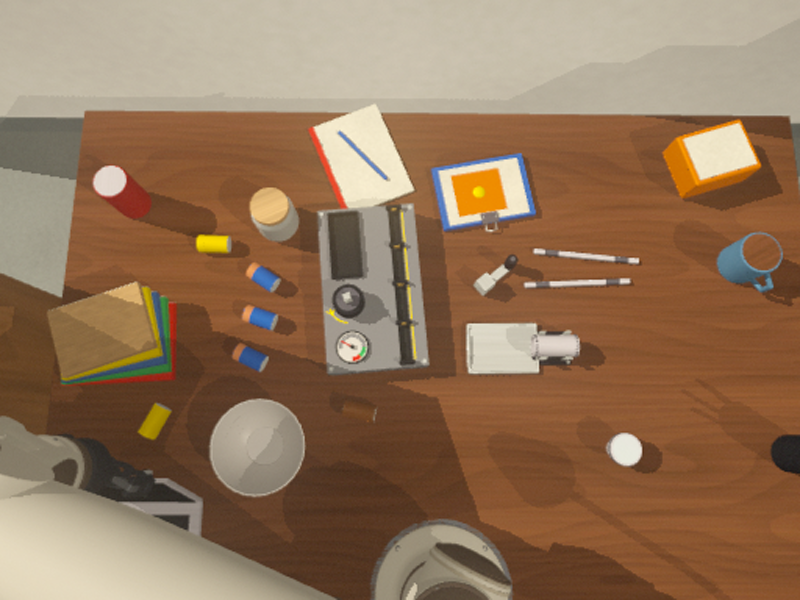

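View pics/side0.png

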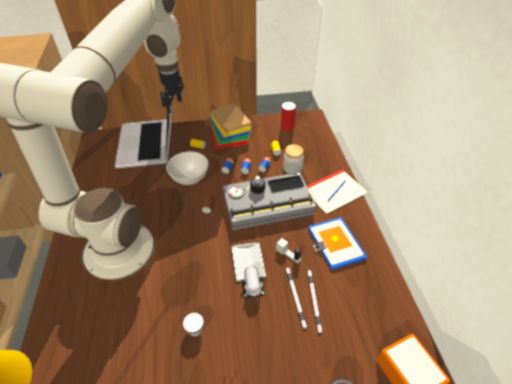

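The top view (800×600) shows three blue cells at about (263,277), (260,318) and (251,357). The charger is centred at about (373,288), with its bays on the right at x≈403 and the turret at (348,300). The crank hub is at (485,287) and its knob at (511,262). The chopsticks are at (585,257) and (578,284), the spoon rest at (503,348) and the barrel at (555,347). Next: coarse positions, then closer wrist views.

Run:
```python
from h import *
P=ctrl.camera_params('top'); s=.64
for n,u,v,z in [('c1',263,277,.017),('c2',260,318,.017),('c3',251,357,.017),('hub',483,287,.03),('shaft',348,297,.1),('chA',585,257,.005),('chB',578,284,.005),('barrel',555,347,.05),('rest',503,348,.01),('jar',272,206,.1),('chg',373,288,.05)]:
    print(n,np.round(ray(P,u*s,v*s,z),3))
W=ctrl.camera_params('wrist'); Rt=R.from_quat(ctrl.current_tcp_rot()).as_matrix(); Rw=np.array(W['R'])
c=-Rw.T@np.array(W['t']); off=Rt.T@(c-ctrl.current_tcp_pos()); print('camoff',off.round(4),'fwd in tool',(Rt.T@Rw[2]).round(3),'right',(Rt.T@Rw[0]).round(3))
# views: camera 'up' toward world +x
def look(p,name,z=.33):
    # choose yaw so that the camera right is -y world
    for a in (0,np.pi):
        q=down(a); Rm=R.from_quat(q).as_matrix(); r=Rm@(Rt.T@Rw[0])
        if abs(r[1])<.5: continue
        if r[1]>0 : continue
        return q
    for a in (np.pi/2,-np.pi/2):
        q=down(a); r=R.from_quat(q).as_matrix()@(Rt.T@Rw[0])
        if r[1]<-.5: return q
q=look(None,None); Rm=R.from_quat(q).as_matrix(); f=Rm@(Rt.T@Rw[2]); print(q,f)
for i,(x,y) in enumerate([(.47,.24),(.48,-.08)]):
    zc=.46; cam=np.array([x,y,0.03])-f/f[2]*-1*0+ (-f)*((zc-.03)/-f[2]); tcp=cam-Rm@off
    try:
        ctrl.move_pose(tcp,q); ctrl.pause(.2)
        im,PP=snap('wrist',f'w{i}.png'); np.save(f'w{i}.npy',PP,allow_pickle=True); cv2.imwrite(f'pics/w{i}b.png',cv2.resize(im[:,:,::-1],(800,600),interpolation=cv2.INTER_CUBIC)); print(i,tcp,ctrl.current_q().round(2))
    except ctrl.PlanningError as e: print(i,tcp,e)
print(ctrl.current_clock())
```

```text
c1 [0.582 0.348 0.017]
c2 [0.5   0.35  0.017]
c3 [0.424 0.363 0.017]
hub [ 0.562 -0.084  0.03 ]
shaft [0.525 0.173 0.1  ]
chA [ 0.632 -0.294  0.005]
chB [ 0.576 -0.277  0.005]
barrel [ 0.443 -0.214  0.05 ]
rest [ 0.446 -0.123  0.01 ]
jar [0.699 0.32  0.1  ]
chg [0.554 0.13  0.05 ]
camoff [ 8.160e-02  1.000e-04 -1.431e-01] fwd in tool [-0.317 -0.001  0.948] right [0.    1.    0.001]
[1.000000e+00 3.061617e-17 0.000000e+00 0.000000e+00] [-0.31731924  0.00105118 -0.94831819]
0 [0.53231521 0.23962747 0.31693946] [ 0.42  0.23  0.51  1.85  0.   -2.72]
1 [ 0.54231521 -0.08037253  0.31693946] [-0.15  0.14  0.4   1.83 -0.    2.99]
8.9167
```

View pics/w0b.png

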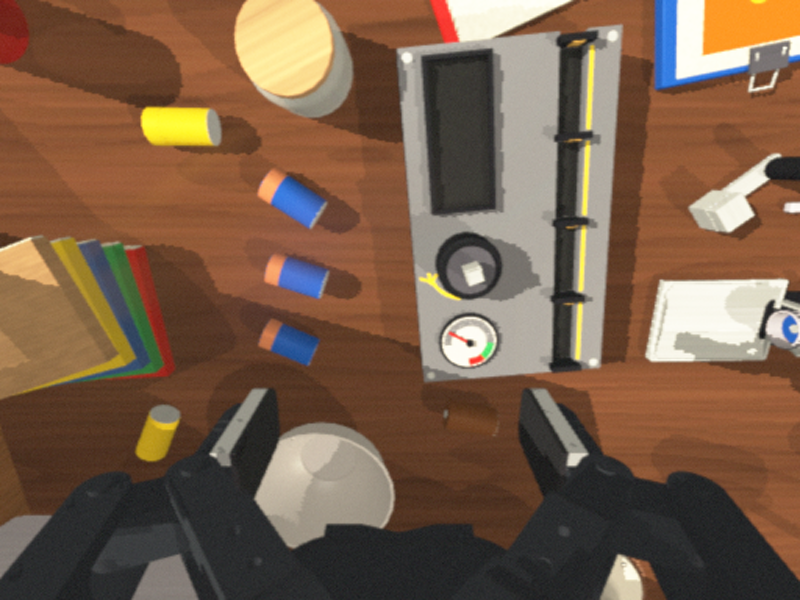

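View pics/w1b.png

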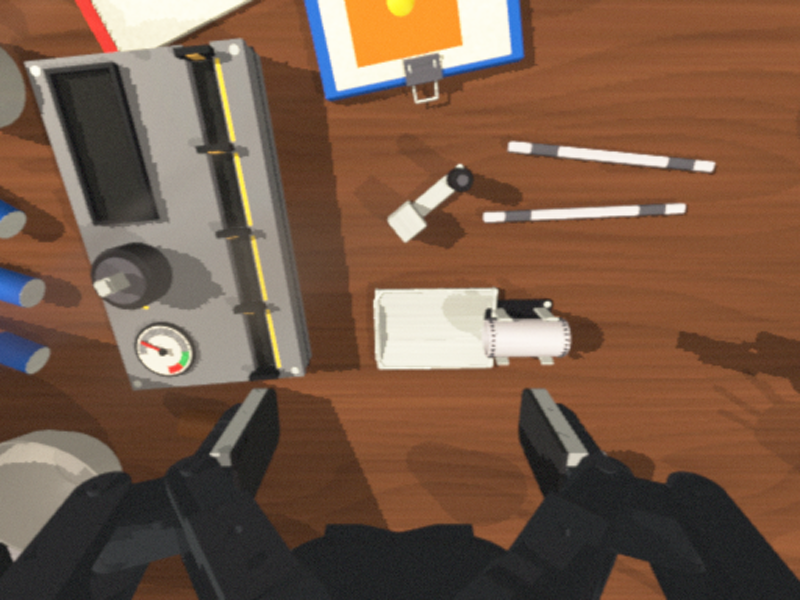

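View w0b shows the charger deck corners at (398,48), (621,26), (600,369) and (424,382). The five bay end plates are at (577,40), (573,137), (571,222), (568,297) and (563,365). The shaft top is at about (473,272), slightly rotated, and the pointer is at roughly 0.5 rad. View w1b shows chop A from (508,147) to (714,167), chop B from (483,217) to (686,209), the crank hub at (407,221) and knob at (460,179), and the barrel spanning x 485–570 at y≈337.

Run:
```python
from h import *
P0=np.load('w0.npy',allow_pickle=True).item();P1=np.load('w1.npy',allow_pickle=True).item();s=.64
r=lambda P,u,v,z:ray(P,u*s,v*s,z)
C=np.array([r(P0,*p,.05)[:2] for p in [(398,48),(621,26),(600,369),(424,382)]])
print('corners',C.round(3).tolist(),[round(float(np.linalg.norm(C[i]-C[i-1])),3) for i in range(4)])
cen=C.mean(0); ydir=(C[3]-C[0])/np.linalg.norm(C[3]-C[0])+(C[2]-C[1])/np.linalg.norm(C[2]-C[1]); th=np.arctan2(ydir[1],ydir[0])-np.pi/2
print('charger',cen,np.degrees(th))
Rc=np.array([[np.cos(th),-np.sin(th)],[np.sin(th),np.cos(th)]])
for p in [(577,40),(573,137),(571,222),(568,297),(563,365)]:
    print('plate local',(Rc.T@(r(P0,*p,.062)[:2]-cen)).round(4))
for p,z in [((473,272),.112),((469,260),.088)]: print('shaft local',(Rc.T@(r(P0,*p,z)[:2]-cen)).round(4))
t=np.array([(Rc.T@(r(P0,*p,.058)[:2]-cen)) for p in [(421,54),(494,50),(496,211),(432,214)]]);print('tray local',t.round(3).tolist(),t.mean(0))
for n,a,b in [('chopA',(508,147),(714,167)),('chopB',(483,217),(686,209))]:
    a=r(P1,*a,.007)[:2];b=r(P1,*b,.007)[:2];print(n,a.round(4),b.round(4),np.linalg.norm(b-a).round(3))
S=np.array([r(P1,*p,.011)[:2] for p in [(375,290),(498,290),(497,368),(377,369)]]);print('rest',S.round(3).tolist(),S.mean(0))
for p in [(485,316),(486,356),(570,318),(570,355)]: print('barrel',r(P1,*p,.036)[:2].round(4))
print('hub',r(P1,407,215,.042),'knob',r(P1,460,177,.055))
```

```text
corners [[0.709, 0.24], [0.725, 0.052], [0.406, 0.021], [0.39, 0.211]] [0.321, 0.188, 0.321, 0.191]
charger [0.55753617 0.13115155] -264.6521707100787
plate local [-0.0529 -0.1505]
plate local [-0.0525 -0.0761]
plate local [-0.0536 -0.0018]
plate local [-0.0534  0.0719]
plate local [-0.0508  0.1465]
shaft local [0.0474 0.0245]
shaft local [0.0468 0.0194]
tray local [[0.075, -0.153], [0.014, -0.15], [0.015, -0.018], [0.075, -0.021]] [ 0.04500688 -0.08559138]
chopA [ 0.6421 -0.1911] [ 0.6231 -0.4034] 0.213
chopB [ 0.5727 -0.1704] [ 0.5811 -0.3839] 0.214
rest [[0.493, -0.055], [0.493, -0.191], [0.397, -0.198], [0.396, -0.055]] [ 0.44491072 -0.12476612]
barrel [ 0.4716 -0.1735]
barrel [ 0.4245 -0.1777]
barrel [ 0.4693 -0.2649]
barrel [ 0.4258 -0.2706]
hub [ 0.57863654 -0.08906714  0.042     ] knob [ 0.6144401  -0.13734326  0.055     ]
```

```bash
cat >> h.py <<'E'
def qd(p,a):
    """orientation with closing line a (mod pi) leaving joint 6 nearest 0"""
    best=None
    for k in (a,a+np.pi):
        q=down(k); j=ctrl.inverse_kinematics(p,q)
        if j is not None and (best is None or abs(j[5])<best[0]): best=(abs(j[5]),q)
    return best[1]
def go(p,a,h=None):
    p=np.array(p,float); q=qd(p,a); ctrl.move_pose(p,q); return q
TH=np.radians(95.35); CEN=np.array([.5575,.1312])
RC=np.array([[np.cos(TH),-np.sin(TH)],[np.sin(TH),np.cos(TH)]])
def chg(x,y): return CEN+RC@np.array([x,y])
E
python3 - <<'E'
from h import *
import sys
ctrl.gripper_to(.5)
a=.039
q=go([.578,-.304,.10],a)
im,P=snap('top','t1.png')
ctrl.movel([.578,-.304,.003],velocity=.12,guard=15)
print(ctrl.current_tcp_pos(),ctrl.current_ft_force())
ctrl.gripper_to(0,60); print('w',ctrl.current_gripper_width(),ctrl.current_grip_force())
ctrl.movel([.578,-.304,.15],velocity=.2)
ctrl.move_pose([.447,-.412,.15],qd([.447,-.412,.15],0))
ctrl.movel([.447,-.412,.031],velocity=.15)
print(ctrl.current_tcp_pos(),ctrl.current_gripper_width(),ctrl.current_clock())
im,P=snap('wrist'); im2,_=snap('side')
cv2.imwrite('pics/p1.png',np.hstack([cv2.resize(im,(440,330)),cv2.resize(im2[180:384,150:400],(360,330))])[:,:,::-1])
E
```

```text
[ 0.57847224 -0.30422604  0.00395773] [-0.73448071  1.15606106  0.11425222]
w 0.08974835013179679 59.43457067012787
[ 0.44766053 -0.41219811  0.03204998] 0.08929552500253074 15.0583
```

View pics/p1.png

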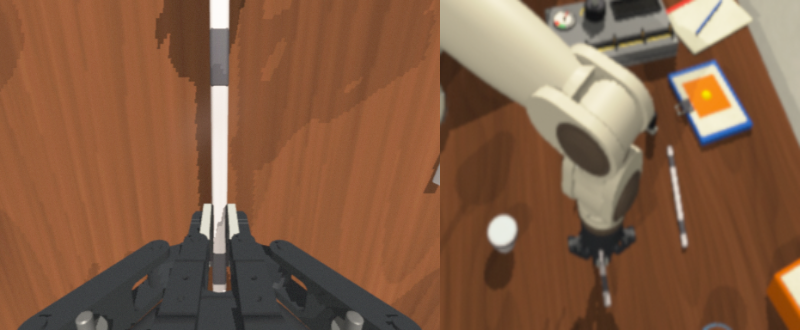

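The wrist view shows the rod held straight between the pads (column ≈219 of 440), with its short tail towards -y, so the long end points at the barrel. Now push.

Run:
```python
from h import *
f0=ctrl.current_ft_force()
for y in [-.39,-.37,-.35,-.33,-.31,-.297]:
    g=ctrl.movel([.447,y,.031],velocity=.06,guard=20)
    print(y,g,(ctrl.current_ft_force()-f0).round(1),ctrl.current_tcp_pos().round(4))
    if g: break
im,P=snap('top'); im2,_=snap('side')
cv2.imwrite('pics/p2.png',np.hstack([cv2.resize(im[170:290,250:410],(440,330)),cv2.resize(im2[200:320,200:330],(358,330))])[:,:,::-1]); print(ctrl.current_clock(),ctrl.current_gripper_width())
```

```text
-0.39 False [-0.1  0.8  0.4] [ 0.4472 -0.3897  0.0312]
-0.37 False [ 0.5  0.7 -0.4] [ 0.4471 -0.3694  0.031 ]
-0.35 False [ 1.7 -0.  -0.2] [ 0.447  -0.3496  0.0309]
-0.33 False [ 0.4  0.7 -0.3] [ 0.447  -0.3297  0.031 ]
-0.31 False [0.7 0.8 0.6] [ 0.4471 -0.3096  0.0311]
-0.297 False [0.2 0.6 0.2] [ 0.4471 -0.2966  0.031 ]
18.075 0.09221240651980091
```

View pics/p2.png

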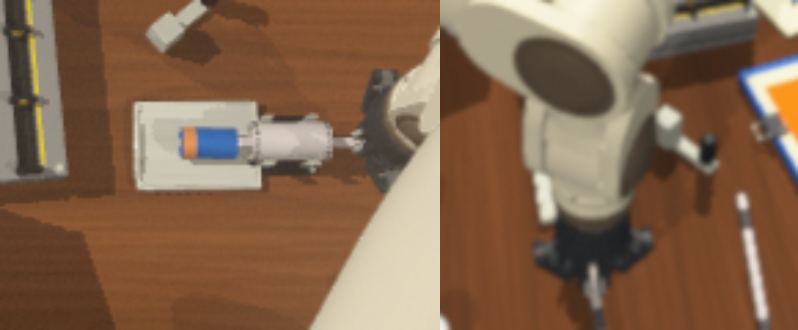

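Cell A lies in the spoon rest, orange end towards +y. Next I withdraw the rod, lay it down, and measure cell A.

```bash
cat >> h.py <<'E'
CO=np.array([.0816,.0001,-.1431])
def over(xy,a,z):
    """tcp position that puts the camera straight above xy, tcp height z"""
    Rm=R.from_quat(down(a)).as_matrix(); o=Rm@CO
    return np.array([xy[0]-o[0],xy[1]-o[1],z]),down(a)
def cells(im,P,h):
    hsv=cv2.cvtColor(im,cv2.COLOR_RGB2HSV)
    b=cv2.inRange(hsv,(100,120,40),(128,255,255)); o=cv2.inRange(hsv,(3,110,150),(20,255,255))
    n,l,st,_=cv2.connectedComponentsWithStats(b); out=[]
    m=cv2.morphologyEx(b|o,cv2.MORPH_CLOSE,np.ones((3,3),np.uint8)); m=cv2.morphologyEx(m,cv2.MORPH_OPEN,np.ones((5,5),np.uint8))
    n,l,st,_=cv2.connectedComponentsWithStats(m)
    for i in range(1,n):
        if st[i,4]<150: continue
        f=(b[l==i]>0).mean()
        if not .3<f<.97: continue
        c=max(cv2.findContours((l==i).astype(np.uint8),0,2)[0],key=len)[:,0]
        w=np.array([ray(P,u,v,h)[:2] for u,v in c],np.float32)
        (cx,cy),(d1,d2),_=r=cv2.minAreaRect(w*1000); bp=cv2.boxPoints(r); e=bp[1]-bp[0] if np.linalg.norm(bp[1]-bp[0])>np.linalg.norm(bp[2]-bp[1]) else bp[2]-bp[1]
        out.append((cx/1000,cy/1000,float(np.arctan2(e[1],e[0])%np.pi),max(d1,d2),min(d1,d2)))
    return out
E
python3 - <<'E'
from h import *
ctrl.movel([.447,-.43,.031],velocity=.2)
ctrl.movel([.447,-.43,.0055],velocity=.1,guard=10)
ctrl.gripper_to(.4); ctrl.movel([.447,-.43,.12],velocity=.25)
ctrl.gripper_to(.65)
for a in (np.pi/2,-np.pi/2,0,np.pi):
    p,q=over((.447,-.135),a,.16)
    j=ctrl.inverse_kinematics(p,q); print(a,None if j is None else j.round(2))
p,q=over((.447,-.135),np.pi/2,.16); p,q=over((.447,-.135),0 ,.16)
ctrl.move_pose(p,q); ctrl.pause(.2); im,P=snap('wrist','cA.png'); print(cells(im,P,.021)); print(ctrl.current_clock())
im,P=snap('top'); print(cells(im,P,.019))
E
```

```text
1.5707963267948966 [-0.25  0.06  0.01  1.52  0.   -0.25]
-1.5707963267948966 [-0.35 -0.31 -0.33  1.56  0.    2.79]
0 [-0.45 -0.06 -0.11  1.52  0.    1.12]
3.141592653589793 [-0.12 -0.17 -0.21  1.53  0.   -1.69]
[(0.44690182495117187, -0.13259126281738282, 1.5695644617080688, 60.54486083984375, 32.78669357299805)]
21.6833
[(0.5857366333007813, 0.35392428588867186, 0.9921380281448364, 60.24739456176758, 30.745563507080078), (0.5031185913085937, 0.35539544677734375, 1.2557525634765625, 59.541534423828125, 31.702789306640625), (0.4483265075683594, -0.13371847534179687, 1.57857346534729, 55.13353729248047, 27.27123260498047)]
```

View pics/cA.png

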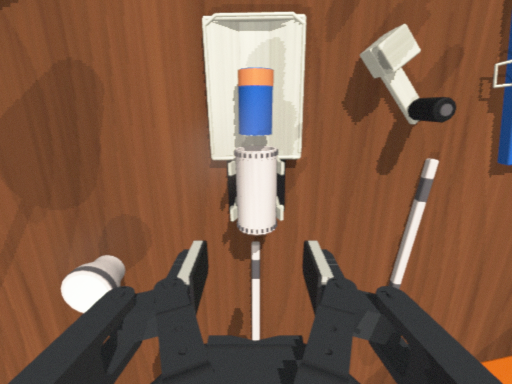

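Cell A is at (0.447, -0.133), along world y, about 60.5 mm long as expected. I grasp it, then view the charger from straight above on the way to refine the bays and shaft.

Run:
```python
from h import *
q=go([.447,-.1325,.08],0); ctrl.movel([.447,-.1325,.013],velocity=.12,guard=15)
ctrl.gripper_to(0,50); print('w',ctrl.current_gripper_width(),ctrl.current_tcp_pos())
ctrl.movel([.447,-.1325,.2],velocity=.25)
p,q=over(chg(-.01,0),TH-np.pi,.22)
for a in (TH-np.pi,TH):
    p,q=over(chg(-.01,0),a,.22); j=ctrl.inverse_kinematics(p,q); print(a,None if j is None else j.round(2))
    if j is not None and abs(j[5])<2.9: ctrl.move_pose(p,q); break
ctrl.pause(.2); im,P=snap('wrist'); np.save('w2.npy',P,allow_pickle=True)
cv2.imwrite('pics/w2.png',im[:,:,::-1]); cv2.imwrite('pics/w2b.png',cv2.resize(im[:,:,::-1],(800,600),interpolation=cv2.INTER_CUBIC)); print(ctrl.current_clock(),ctrl.current_grip_force())
```

```text
w 0.3749860762134919 [ 0.44797442 -0.13277052  0.01432493]
-1.4774212118132 [ 0.23 -0.06  0.01  1.64  0.   -3.  ]
1.6641714417765932 [0.2  0.34 0.45 1.68 0.   0.11]
25.6833 49.720219373703
```

View pics/w2b.png

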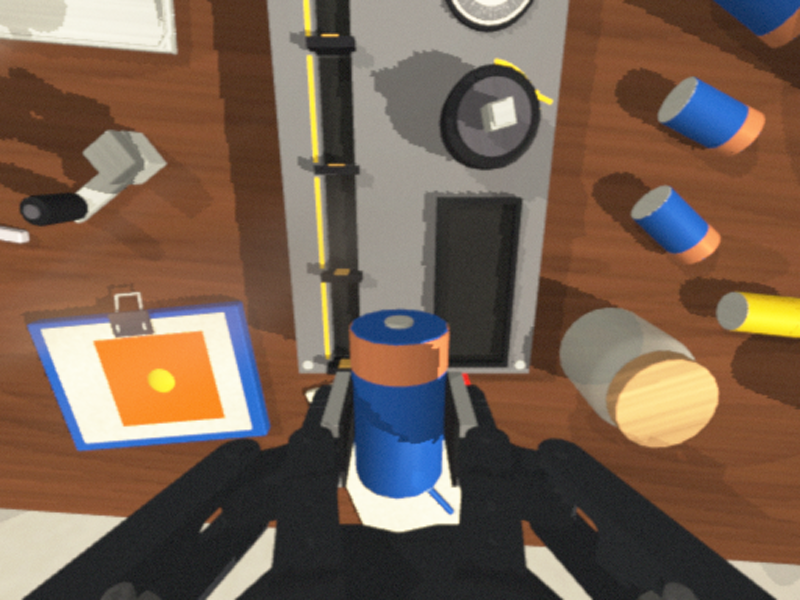

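In w2b the plates are at (332,43), (337,168), (341,274) and (346,364). The shaft top is at about (501,110), visibly rotated, and the cell is held straight.

Run:
```python
from h import *
P=np.load('w2.npy',allow_pickle=True).item(); s=.64
l=lambda u,v,z:(RC.T@(ray(P,u*s,v*s,z)[:2]-CEN)).round(4)
for p in [(332,43),(337,168),(341,274),(346,364)]: print('plate',l(*p,.062))
print('corners',l(300,373,.05),l(528,374,.05))
print('shaft top',l(501,110,.112),'shoulder(44 ring)',l(489,117,.088),'tray',l(477,281,.055))
im=cv2.imread('pics/w2.png'); c=im[45:115,270:355]; 
cv2.imwrite('pics/sh.png',cv2.resize(c,None,fx=7,fy=7,interpolation=cv2.INTER_CUBIC))
```

```text
plate [-0.0525  0.0735]
plate [-0.053  -0.0007]
plate [-0.0536 -0.0748]
plate [-0.053 -0.148]
corners [-0.0931 -0.1621] [ 0.0961 -0.1633]
shaft top [0.0448 0.0293] shoulder(44 ring) [0.0432 0.0283] tray [ 0.0482 -0.0822]
```

View pics/sh.png

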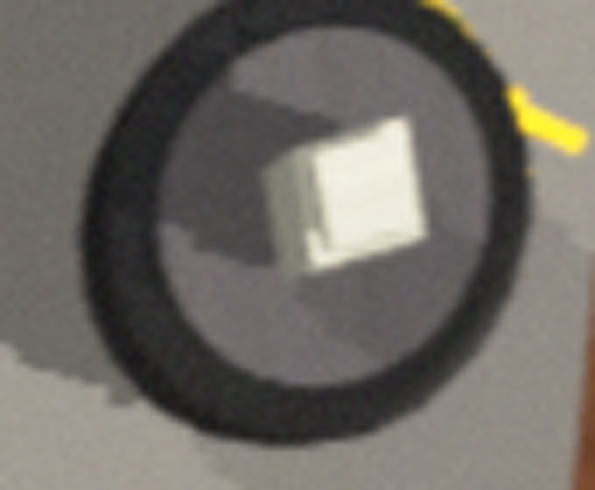

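```bash
cat >> h.py <<'E'
BAY=[-.1115,-.0375,.0365,.1105]
def place(k):
    x,y=chg(-.053,BAY[k]); q=go([x,y,.13],TH)
    ctrl.movel([x,y,.056],velocity=.15,guard=20); z=ctrl.current_tcp_pos()[2]
    ctrl.gripper_to(.62); ctrl.movel([x,y,.15],velocity=.25)
    return z
def pick(x,y,ax,z=.010,op=.62):
    q=go([x,y,.10],ax+np.pi/2)
    if abs(ctrl.current_gripper_width()-op)>.05: ctrl.gripper_to(op)
    g=ctrl.movel([x,y,z],velocity=.15,guard=15); ctrl.gripper_to(0,50); w=ctrl.current_gripper_width()
    ctrl.movel([x,y,.16],velocity=.25); return g,w
E
python3 - <<'E'
from h import *
print('place',place(0),ctrl.current_clock())
for a in (np.pi/2,-np.pi/2,0,np.pi,TH-np.pi):
    p,q=over((.505,.352),a,.2); j=ctrl.inverse_kinematics(p,q); print(a,None if j is None else j.round(2))
    if j is not None and abs(j[5])<2.5 : ctrl.move_pose(p,q); break
ctrl.pause(.2); im,P=snap('wrist'); print(*cells(im,P,.017),sep='\n'); print(ctrl.current_clock())
im2,_=snap('top'); cv2.imwrite('pics/p3.png',np.hstack([cv2.resize(im,(440,330)),cv2.resize(im2[120:250,190:290],(254,330))])[:,:,::-1])
E
```

```text
place 0.05650273093685934 27.5917
1.5707963267948966 [0.54 0.42 0.52 1.67 0.   0.54]
(0.4229687194824219, 0.3634845275878906, 1.1259782314300537, 61.82014846801758, 35.050533294677734)
(0.7393931274414063, 0.031061866760253905, 0.06323622167110443, 149.7578887939453, 84.74524688720703)
28.9333
```

View pics/p3.png

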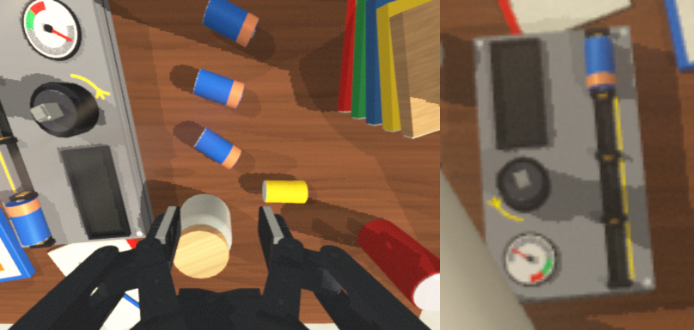

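Cell A is in its bay. The mask missed two of the bench cells, probably because orange ran into bright wood, so I limit orange to near the blue.

```bash
sed -i 's/m=cv2.morphologyEx(b|o,cv2.MORPH_CLOSE/o\&=cv2.dilate(cv2.morphologyEx(b,cv2.MORPH_OPEN,np.ones((5,5),np.uint8)),np.ones((35,35),np.uint8)); o=cv2.morphologyEx(o,cv2.MORPH_OPEN,np.ones((5,5),np.uint8)); m=cv2.morphologyEx(b|o,cv2.MORPH_CLOSE/; s/(3,110,150),(20/(3,110,170),(20/' h.py
python3 - <<'E'
from h import *
im,P=snap('wrist'); print(*cells(im,P,.017),sep='\n')
hsv=cv2.cvtColor(im,cv2.COLOR_RGB2HSV); P0=np.load('w0.npy',allow_pickle=True)
for X in [(.585,.37,.02),(.5,.375,.02),(.585,.34,.02),(.53,.4,0)]:
    u,v=proj(P,X).astype(int); print(u,v,hsv[v,u])
E
```

```text
(0.4227535400390625, 0.36344314575195313, 1.1264314651489258, 61.08063888549805, 35.326358795166016)
(0.5016727905273437, 0.34925836181640624, 1.258625864982605, 61.106895446777344, 34.34016036987305)
(0.584989501953125, 0.34936639404296876, 1.0082670450210571, 62.281063079833984, 35.14803695678711)
(0.738589111328125, 0.02703809356689453, 2.848670482635498, 163.77967834472656, 75.97146606445312)
270 174 [ 14 144 251]
276 101 [ 14 147 252]
246 174 [108 193 225]
294 127 [ 11 154 134]
```

Run:
```python
from h import *
for k,(x,y,a) in enumerate([(.585,.3494,1.008),(.5017,.3493,1.2586),(.4228,.3635,1.1264)],1):
    g,w=pick(x,y,a); print(k,g,round(w,3))
    if not .3<w<.45: print('bad grasp'); break
    print('placed',place(k),ctrl.current_clock())
p,q=over(chg(.03,.02),TH,.17); j=ctrl.inverse_kinematics(p,q); print(j)
ctrl.move_pose(p,q); ctrl.pause(.25); im,P=snap('wrist'); np.save('w3.npy',P,allow_pickle=True)
cv2.imwrite('pics/w3.png',im[:,:,::-1]); im2,_=snap('top')
s=cv2.resize(im[:220,150:480],(528,352),interpolation=cv2.INTER_CUBIC)
cv2.imwrite('pics/p4.png',np.hstack([s,cv2.resize(im2[120:250,190:290],(270,352))])[:,:,::-1])
```

```text
1 False 0.376
placed 0.05668047632473797 34.2
2 False 0.377
placed 0.055988638664459495 39.5583
3 False 0.375
placed 0.05567412269539698 45.0583
[0.2642889  0.2882742  0.28911276 1.57163488 0.         0.17091379]
```

View pics/p4.png

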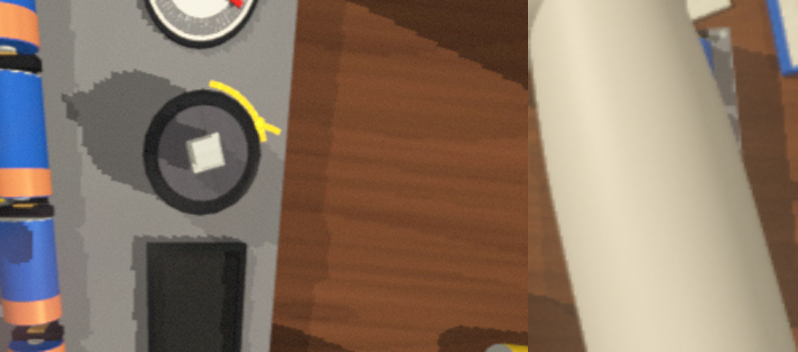

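Bays look good: cells sit between the plates. The shaft top is almost straight below the camera at about native (278,96). I extract its square and the round shoulder by mask.

Run:
```python
from h import *
P=np.load('w3.npy',allow_pickle=True).item(); im=cv2.imread('pics/w3.png'); g=cv2.cvtColor(im,cv2.COLOR_BGR2GRAY)
x0,y0,x1,y1=250,65,306,128; print('sub',g[90:104:2,266:294:2])
for T in (185,205):
    m=np.zeros_like(g); m[80:115,262:298]=(g[80:115,262:298]>T)*255
    c=max(cv2.findContours(m,0,2)[0],key=cv2.contourArea)[:,0]
    w=np.array([ray(P,u,v,.112)[:2] for u,v in c],np.float32)*1000; r=cv2.minAreaRect(w); b=cv2.boxPoints(r)
    e=b[1]-b[0]; print(T,'top c',np.round(r[0],1),'dims',np.round(r[1],1),'ang',np.degrees(np.arctan2(e[1],e[0]))%90,'local',(RC.T@(np.array(r[0])/1000-CEN)).round(4))
# dark ring, r=30 outer
m=np.zeros_like(g); m[50:140,230:320]=(g[50:140,230:320]<48)*255
c=max(cv2.findContours(m,cv2.RETR_CCOMP,2)[0],key=cv2.contourArea)[:,0]
for z in (.086,.088):
    w=np.array([ray(P,u,v,z)[:2] for u,v in c],np.float32)*1000; (a,rad)=cv2.minEnclosingCircle(w); el=cv2.fitEllipse(w); print('ring',z,np.round(a,1),rad,np.round(el[0],1),np.round(el[1],1))
cs,h=cv2.findContours(m,cv2.RETR_CCOMP,2)
for c,hh in zip(cs,h[0]):
    if hh[3]>=0 and len(c)>30:
        w=np.array([ray(P,u,v,.088)[:2] for u,v in c[:,0]],np.float32)*1000; el=cv2.fitEllipse(w); print('inner',np.round(el[0],1),np.round(el[1],1))
o=-np.array(P['R']).T@np.array(P['t']); print('cam',o)
cv2.imwrite('pics/sh2.png',cv2.resize(im[60:132,240:318],None,fx=8,fy=8,interpolation=cv2.INTER_CUBIC))
```

```text
sub [[104 150 206 226 225 225 226 224 226 226 214 120  95 103]
 [ 97 140 195 225 224 225 227 224 226 224 217 150  94  99]
 [ 81 133 171 226 226 224 225 222 223 220 218 161  93  92]
 [ 73 125 152 222 221 222 222 220 219 223 223 188  97  87]
 [ 71 111 151 199 221 221 220 221 224 223 224 204 100  91]
 [ 67 103 141 194 220 223 222 222 222 222 221 211 125  90]
 [ 68  88 170 177 220 222 221 223 221 214 205 198 147  93]]
185 top c [525.2 174. ] dims [13.1 13.6] ang 21.69104 local [0.0456 0.0281]
205 top c [525.3 174.1] dims [11.8 13.8] ang 26.253262 local [0.0457 0.0281]
ring 0.086 [525.1 173.6] 28.58289909362793 [525.3 173.9] [51.7 52.6]
ring 0.088 [525.2 173.5] 28.33196258544922 [525.3 173.7] [51.3 52.1]
cam [0.53418127 0.15841326 0.31384056]
```

View pics/sh2.png

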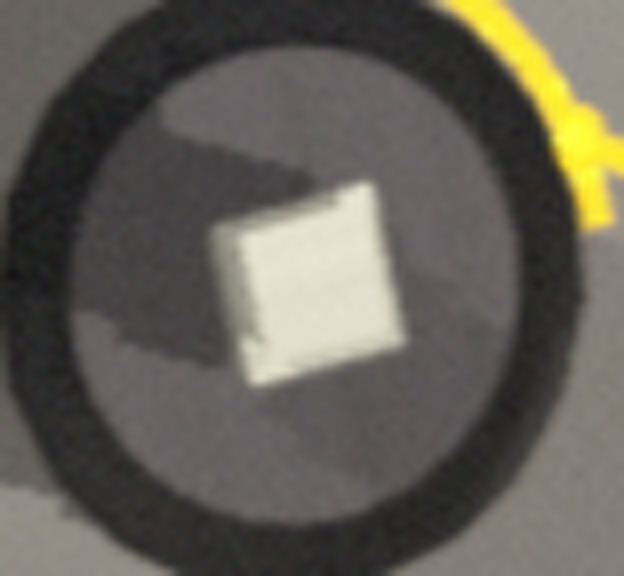

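Run:
```python
from h import *
P=np.load('w3.npy',allow_pickle=True).item()
pts=[(375,182),(408,345),(252,385),(212,228)]
w=np.array([ray(P,240+(u+.5)/8-.5,60+(v+.5)/8-.5,.108)[:2] for u,v in pts])*1000
print(w.round(1).tolist(),w.mean(0))
for i in range(4):
    e=w[(i+1)%4]-w[i]; print(np.linalg.norm(e).round(1),np.degrees(np.arctan2(e[1],e[0]))%90)
c=ray(P,277,95.5,.088)*1000; print('ring',c, np.degrees(TH))
# fresh crank look
ctrl.gripper_to(.75)
for a in (np.pi/2,0,-np.pi/2,np.pi):
    p,q=over((.59,-.105),a,.15); j=ctrl.inverse_kinematics(p,q); print(a,None if j is None else j.round(2))
    if j is not None and abs(j[5])<2.6: ctrl.move_pose(p,q); break
ctrl.pause(.25); im,P=snap('wrist'); np.save('w4.npy',P,allow_pickle=True)
cv2.imwrite('pics/w4.png',cv2.resize(im[:,:,::-1],(800,600),interpolation=cv2.INTER_CUBIC)); print(ctrl.current_clock())
```

```text
[[516.1, 179.0], [529.3, 183.7], [534.0, 170.1], [521.1, 165.0]] [525.11475182 174.44453208]
14.0 19.702688456716206
14.4 19.064812633653474
13.8 21.350789333721963
14.8 20.05910769323637
ring [524.48685126 174.82453906  88.        ] 95.35
1.5707963267948966 [-0.16  0.39  0.38  1.56  0.   -0.16]
47.8417
```

View pics/w4.png

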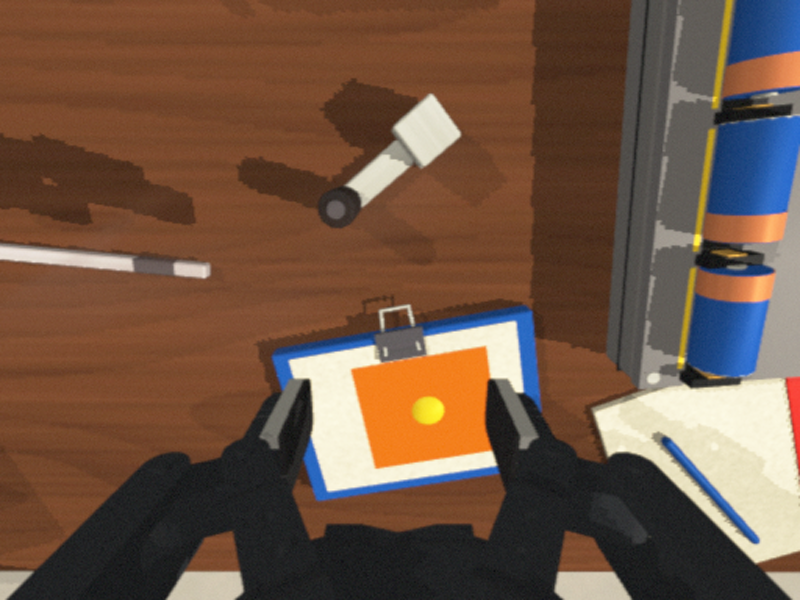

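Shaft: sides 14.2 mm, centre about (0.525, 0.1744), yaw 20° mod 90, which gives winder ≈ 4.46 and matches the pointer. In w4 the hub-top corners are (430,94), (461,133), (427,168) and (393,130), and the knob top is at (336,209). The crank has not moved.

```bash
cat >> h.py <<'E'
SH=np.array([.525,.1744])
E
python3 - <<'E'
from h import *
P=np.load('w4.npy',allow_pickle=True).item(); s=.64
w=np.array([ray(P,u*s,v*s,.042)[:2] for u,v in [(430,94),(461,133),(427,168),(393,130)]]); hub=w.mean(0)
an=[np.degrees(np.arctan2(*(w[(i+1)%4]-w[i])[::-1]))%90 for i in range(4)]; d=[np.linalg.norm(w[(i+1)%4]-w[i]).round(4) for i in range(4)]
kn=ray(P,336*s,209*s,.055)[:2]; v=kn-hub; ph=np.arctan2(v[1],v[0]); print(hub,np.round(an,1),d,kn,np.linalg.norm(v),np.degrees(ph))
# average axis: hub from the knob too
ph=np.radians((np.degrees(ph)+ (np.mean(an)-90 if True else 0))/2) if abs(np.degrees(ph)-(np.mean(an)-90))<6 else ph
a=ph+np.pi/2; print('phi',np.degrees(ph))
q=down(a); print(ctrl.inverse_kinematics([*hub,.12],q).round(2))
ctrl.move_pose([*hub,.12],q); g=ctrl.movel([*hub,.014],velocity=.12,guard=12)
print('reach',g,ctrl.current_tcp_pos()); ctrl.gripper_to(0,80); print('w',ctrl.current_gripper_width(),ctrl.current_ft_force().round(1),ctrl.current_torque().round(2))
print('z',ctrl.current_tcp_pos())
ctrl.movel([*hub,.2],velocity=.25)
qp=down(np.radians(200)); p=[*SH,.19]; print(ctrl.inverse_kinematics(p,qp).round(2)); ctrl.move_pose(p,qp)
ctrl.movel([*SH,.14],velocity=.15); ctrl.pause(.3)
im,P=snap('wrist'); im2,_=snap('side'); cv2.imwrite('pics/p5.png',np.hstack([cv2.resize(im,(440,330)),cv2.resize(im2[150:240,200:330],(358,330))])[:,:,::-1]); print(ctrl.current_clock(),ctrl.current_tcp_pos())
E
```

```text
[ 0.57188379 -0.08789022] [42.3 45.1 44.1 42. ] [np.float64(0.0263), np.float64(0.026), np.float64(0.0277), np.float64(0.0269)] [ 0.61255639 -0.13862456] 0.06502486891286655 -51.28161679280275
phi -48.97168308129919
[-0.15  0.14  0.02  1.45  0.    0.7 ]
reach False [ 0.57247229 -0.08796681  0.01486729]
w 0.31373296709539794 [-0.7 -0.2  5.7] [-0.03  0.21 -0.05]
z [ 0.57235484 -0.08801219  0.0149257 ]
[ 0.32  0.08  0.09  1.58  0.   -1.6 ]
53.8917 [0.52519665 0.17447829 0.14049469]
```

View pics/p5.png

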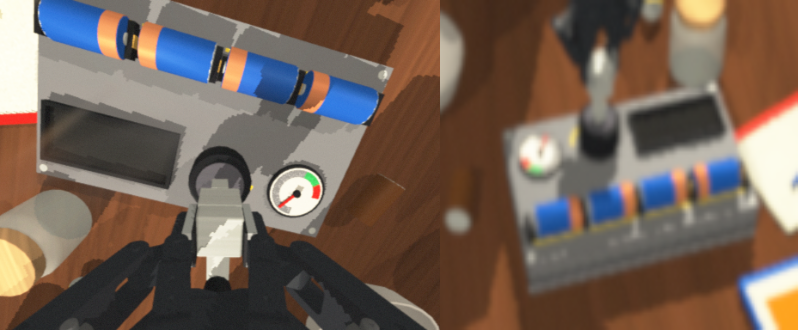

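All four cells are in their bays. The crank is held over the shaft with its arm towards the camera bottom. Try the insertion.

Run:
```python
from h import *
g=ctrl.movel([*SH,.1025],velocity=.04,guard=8); p=ctrl.current_tcp_pos()
print(g,p.round(4),ctrl.current_ft_force().round(1),ctrl.current_torque().round(2))
print(ctrl.current_gripper_width(),ctrl.current_clock())
```

```text
True [0.5247 0.1742 0.1029] [-0.4 -1.   5.5] [-0.05  0.1   0.03]
0.3164298510588297 54.775
```

The crank is fully home (TCP 0.103 as expected). First half turn, in steps, watching the forces.

Run:
```python
from h import *
q0=np.array(ctrl.current_q()); print(q0.round(3)); np.save('q0.npy',q0)
for k in (1,2,3,4):
    q=q0.copy(); q[5]+=k*np.pi/4; ctrl.goto_joints(q); print(k,ctrl.current_ft_force().round(1),ctrl.current_torque().round(2),ctrl.current_tcp_pos().round(4),round(ctrl.current_gripper_width(),3),ctrl.current_clock())
im,P=snap('side'); im2,_=snap('wrist'); cv2.imwrite('pics/p6.png',np.hstack([cv2.resize(im2,(440,330)),cv2.resize(im[150:240,200:330],(358,330))])[:,:,::-1])
```

```text
[ 0.321  0.084 -0.075  1.413 -0.    -1.599]
1 [ 3.4  3.2 -2.5] [ 0.64 -0.56  0.04] [0.525  0.1746 0.103 ] 0.314 55.55
2 [ 4.6  2.6 -3.3] [ 0.7  -0.88  0.01] [0.5251 0.1745 0.103 ] 0.317 56.325
3 [ 3.9  2.5 -3. ] [ 0.63 -0.95  0.07] [0.5252 0.1743 0.103 ] 0.313 57.1
4 [ 4.7  1.5 -3.4] [ 0.4  -1.09  0.02] [0.5251 0.1742 0.103 ] 0.312 57.875
```

View pics/p6.png

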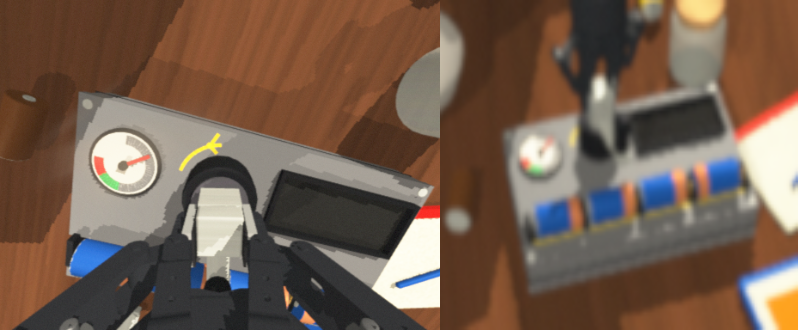

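Forces are low, and the pointer is now about 57° (≈0.99 rad) clockwise of +x, as predicted. Continue: six more half turns plus a quarter turn.

Run:
```python
from h import *
q0=np.load('q0.npy')
for k in range(7):
    ctrl.gripper_to(.54); ctrl.goto_joints(q0); ctrl.gripper_to(0,80); w=ctrl.current_gripper_width()
    q=q0.copy(); q[5]+=np.pi if k<6 else np.pi/2; ctrl.goto_joints(q)
    print(k,round(w,3),round(ctrl.current_gripper_width(),3),ctrl.current_ft_force().round(1),ctrl.current_tcp_pos().round(4),round(ctrl.current_clock(),1))
    if not .29<w<.33: break
im2,_=snap('wrist'); im,P=snap('side'); cv2.imwrite('pics/p7.png',np.hstack([cv2.resize(im2,(440,330)),cv2.resize(im[150:240,200:330],(358,330))])[:,:,::-1])
```

```text
0 0.316 0.312 [3.5 2.6 3.7] [0.5251 0.1745 0.1032] 63.9
1 0.311 0.312 [3.7 2.9 3.4] [0.5251 0.1745 0.1032] 69.8
2 0.316 0.315 [3.5 2.2 4. ] [0.5251 0.1745 0.1032] 75.8
3 0.313 0.309 [4.2 3.6 3.3] [0.5251 0.1745 0.1032] 81.7
4 0.314 0.312 [2.9 2.3 3.8] [0.5251 0.1745 0.1032] 87.6
5 0.315 0.315 [4.2 2.8 3.1] [0.5251 0.1745 0.1032] 93.5
6 0.309 0.312 [1.7 2.7 3.7] [0.525  0.1745 0.1032] 98.2
```

View pics/p7.png

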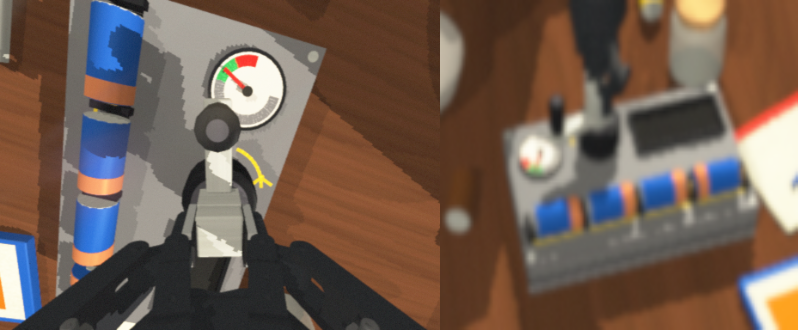

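The pointer stands mid-green (tip at about (222,68) in the wrist view). Lift the crank off and lay it in the tray.

Run:
```python
from h import *
p=np.array(ctrl.current_tcp_pos()); ctrl.movel([p[0],p[1],.145],velocity=.08); ctrl.movel([p[0],p[1],.19],velocity=.2); print('w',ctrl.current_gripper_width())
x,y=chg(.046,-.115); q=down(TH); print(x,y,ctrl.inverse_kinematics([x,y,.066],q))
ctrl.move_pose([x,y,.13],q); g=ctrl.movel([x,y,.0645],velocity=.05,guard=7); print(g,ctrl.current_tcp_pos().round(4),ctrl.current_ft_force().round(1))
ctrl.gripper_to(.5); ctrl.movel([x,y,.18],velocity=.2)
p,q=over(chg(.02,-.02),TH,.25); ctrl.move_pose(p,q); ctrl.pause(.3)
im,P=snap('wrist'); np.save('w8.npy',P,allow_pickle=True); cv2.imwrite('pics/w8.png',cv2.resize(im[:,:,::-1],(800,600),interpolation=cv2.INTER_CUBIC)); print(ctrl.current_clock())
```

```text
w 0.315841510281966
0.6677100103575524 0.18772215156014668 [0.27406851 0.4312651  0.27257936 1.41211059 0.         0.18069339]
True [0.6677 0.1877 0.0654] [ 0.1 -0.3  6.8]
103.0583
```

View pics/w8.png

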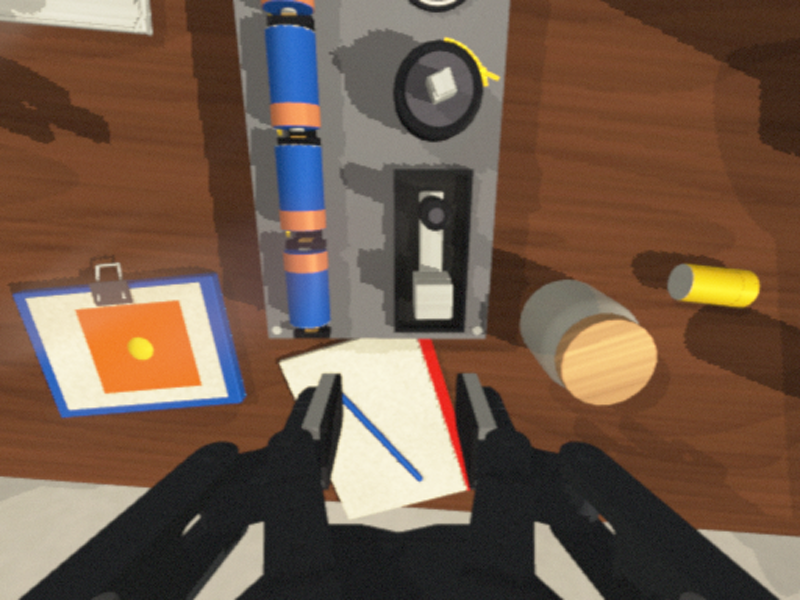

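The crank lies flat in the tray (hub at (434,295), knob at (434,212)), and the visible cells lie between their plates. The shaft is bare and the arm is clear. Handing in.

```bash
python3 -c "
from workcell import ctrl
print(ctrl.job_done())"
```

```text
the job is handed in; nothing more can be done
None
```

The job is handed in at about 103 s: the jammed cell is out, all four cells lie in the charger's bays, the pointer was wound to mid-green, and the crank lies flat in its tray. No verdict came back.

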